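# Make up two painting kits

## Robot

A 7-joint arm with a two-finger parallel gripper is mounted at the origin on the work surface. World frame = base frame: x ahead of the robot, y to its left, z up, the work surface at z = 0. Lengths are in m, angles in rad, forces in N, time in s.
With the tool pointing down it reaches from about 0.425 to 0.95 m from the base axis. Payload 16.7 kg.
Tool frame: the origin (TCP) lies midway between the tips of the shut fingers; the grasp point (between the pads) lies 19 mm behind it (ctrl.grip_depth is the distance from the TCP to the grasp point, in m); z points along the fingers, y is the line along which they close (so a half turn about z gives the same grasp; the last joint's range is limited). The gripper opens to 94 mm and grips with 3 to 60 N. Pads are 16 mm wide; open, the fingers measure 119 mm over their backs; the gripper's body (75 mm by 177 mm) begins 78 mm behind the grasp point.
Start: joints at [-1.472, 0.426, 0.074, 1.606, -0.034, 1.111, -0.067], TCP at [0.166, 0.654, 0.205] pointing down, gripper open.
Joint ranges: [-2.85, 2.85], [-0.5, 2.14], [-1.23, 1.37], [0.21, 2.46], [-1.02, 4.16], [0.16, 2.05], [-2.73, 2.73]. Speed limits (rad/s): [1.89, 1.89, 2.39, 2.39, 3.01, 3.01, 3.01].

## Interface

Orientations are given as a rotation vector (axis times angle).
In Python, from rig import ctrl, vision, order gives the robot as it stands.
- The arm moves only by the tool step_arm, never from a script. Its argument "steps" is a list of rows, each a list of 6 numbers: the shift along the world's x, y, z in units of 0.05 m (1.0 is 0.05 m), then the turn, a rotation vector about the world's x, y, z in units of 4 degrees (1.0 is 4 degrees). In form: [[dx, dy, dz, rx, ry, rz], ...]. A call has 1 to 20 rows; each row shifts and turns the commanded pose from where the row before left it; what a row does not reach is not made up. A row lasts 1/10 s, in which the tool goes at most 50 mm and 8.59 degrees, less where a joint would pass 70% of its speed; a pose out of reach is approached as far as the arm can. A call with a number of a shift or a turn outside -1 to 1 is refused whole. A call with a gripper value outside its range is refused whole. "hand" is the closure, from -1 (fully open) to 1 (shut), set as the call begins (left out, the last holds). The fingers move at their own pace and stop on an object; "grip_force" is the grip in N (left out, the last holds). Time passes only in rows, so rows that do not move let the fingers close. It gives the time, the measured TCP pose, the force, the opening and the grip force at its end, in the units of the state.
- ctrl.observe(): the state, without advancing time (a new reading comes with each control period).
- vision.snapshot(name): name is "side" or "top"; returns the picture (400x640x3 uint8, red, green, blue); there is no depth.
- vision.camera_model(name): a dict with "camera_matrix" (3x3 intrinsics, pixels), "rvec" (rotation vector, rad) and "tvec" (3), from world to camera coordinates, as OpenCV has them. Camera axes: x right, y down, z forward; pixel columns grow to the right and rows downward; lengths in m; the calibration is good to about 2 mm. A picture is of the moment at which its call begins. camera_model takes no time and is no camera call.
- order.finish_job(): hands the job in; it is judged then, once.
The state is a dict: "time_s": time; "qpos": joint angles; "qvel": joint speeds; "tau": joint torques, N m; "position": TCP position; "eef_rot": TCP orientation; "ft_force": force on the tool from outside, world axes, zero at the start; "wrist_torque": the same for the moment, N m; "opening": opening from 0.0 (shut) to 1.0 (fully open); "finger_force": force on a finger pad.
Only numpy, scipy, OpenCV 4.12 (cv2) and the standard library are available. Lean on these libraries where they do the work, as an engineer would, in place of code of your own. Each camera call takes 0.05 s, during which the arm holds its last target. There are 200 camera calls.

## Task

Make up two painting kits from the stock in the middle of the bench. Kit one: the violet pot and the brush go into the blue tray, the brush lying flat on the tray's floor. Kit two: slide back the cover of the wooden case, stand the yellow pot and the red pot on its floor, and slide the cover fully shut again; keep all pots upright throughout and leave the green pot and the white dish where they are.

Things in the scene. Friction and masses are not known exactly. Their poses are not given: they have to be found in the camera images.
- violet_pot: Violet paint pot, an upright cylinder 42 mm in diameter and 36 mm tall with a flat top, white with a violet lid and a violet band, about 70 g. Origin: centre of its underside, z up.
- yellow_pot: Yellow paint pot, an upright cylinder 42 mm in diameter and 36 mm tall with a flat top, white with a yellow lid and a yellow band, about 70 g. Origin: centre of its underside, z up.
- red_pot: Red paint pot, an upright cylinder 42 mm in diameter and 36 mm tall with a flat top, white with a red lid and a red band, about 70 g. Origin: centre of its underside, z up.
- green_pot: Green paint pot, an upright cylinder 42 mm in diameter and 36 mm tall with a flat top, white with a green lid and a green band, about 70 g. Origin: centre of its underside, z up. Not wanted in either kit: stays in the stock.
- brush: short flat brush lying on the bench, 120 mm long, 50 g. Origin: middle of its length, on its underside; x along it towards the dark bristles, z up. Pale wooden handle from x = -60 to +10 mm, 18 mm wide and 18 mm high; steel ferrule to +30 mm, 22 mm wide; dark bristle head to +60 mm, 26 mm wide and 16 mm high. Grip it across the handle near the origin, with the fingertips close to the bench. Starts pointing roughly to the left (+y), within 0.4 rad.
- dish: white ceramic dish, 70 mm across the rim, 24 mm tall, in the stock among the pots; not wanted, stays. Origin: centre of its underside.
- tray: blue open tray, fixed to the bench, outside 220 mm (its x) by 150 mm (its y), 26 mm tall, walls and floor 5 mm thick, so the inside is 210 by 140 mm and its floor is 5 mm above the bench. Origin: centre of its underside. Left or right of the stock.
- case: dark brown wooden case, fixed to the bench, on the other side of the stock from the tray. Outside 166 mm (its x) by 120 mm (its y), 58 mm tall. Inside 150 mm (x) by 104 mm (y), walls 8 mm; inner floor 6 mm above the bench; the far (+x) wall is only 47 mm tall, and the cover passes over it. Under the cover there are 42 mm of room. Origin: centre of its underside.
- cover (a joint): how far the case's pale sliding cover is drawn back, in m: 0 shut, 0.12 at its stop; it slides along the case's +x (away from the robot) with about 1.5 N of friction and stays where it is left. Starts 0 to 0.03. The cover is 6 mm thick, its top 54 mm above the bench; when it stands at q, the case is open from its -x wall (inside face x = -75 mm) to x = -75 mm + q.
- cover_grip (a point): centre of the top face of the dark grip ridge on the cover, 82 mm above the bench. The ridge is 14 mm thick along the case's x, 50 mm long along its y, and stands 28 mm above the cover's top. With the cover shut it is at the case's centre; it moves with the cover.
There are look-alikes about, which are no part of the job. There is more than one size of the case; the job needs the smaller.

How it is judged:
By the outcome, as a careful person would: the job done as asked, in the order asked, and still so for the second after the job is handed in, with the robot touching nothing.
It also fails if it takes over 136 s, if anything falls off the work surface, if the arm or the gripper's body presses on something with over 40 N, if the wrist force passes 120 N, or if a joint passes its speed limit or range.

## Working session

There is one attempt and no reset: what is moved stays moved. The work goes in short steps, Python scripts to look and compute and a tool call to move; the robot and the scene stay as the last step left them, time stands still between calls to the robot, and variables do not carry over. Pictures are saved under pics/ and viewed, at most 14 in all, crops included, and the job is handed in when it is done.

Besides the shell and the picture viewer there is one more tool, called in YAML: its name, and indented under it one key for each argument. step_arm: Moves the arm, as the interface text tells. Shifts and turns lie within -1 to 1; 1 stands for 0.05 m of shift or 4 degrees of turn. Its arguments: {"type":"object","properties":{"steps":{"type":"array"},"hand":{"type":"number"},"grip_force":{"type":"number"}},"required":["steps"]}

```bash
mkdir -p pics; cat > h.py <<'E'
import numpy as np, cv2
from rig import ctrl, vision, order
def snap(n,f):
    im=vision.snapshot(n); cv2.imwrite('pics/'+f,cv2.cvtColor(im,cv2.COLOR_RGB2BGR)); return im
def ray(n,uv,z):
    m=vision.camera_model(n);K=np.array(m['camera_matrix'],float);R=cv2.Rodrigues(np.array(m['rvec'],float))[0];t=np.array(m['tvec'],float).ravel()
    d=R.T@np.linalg.solve(K,np.array([uv[0],uv[1],1.]));c=-R.T@t
    return (c+d*(z-c[2])/d[2])
def proj(n,p):
    m=vision.camera_model(n)
    return cv2.projectPoints(np.array([p],float),np.array(m['rvec'],float),np.array(m['tvec'],float),np.array(m['camera_matrix'],float),None)[0].ravel()
E
python3 - <<'E'
from h import *
for n in('top','side'):
    snap(n,n+'0.png'); m=vision.camera_model(n); R=cv2.Rodrigues(np.array(m['rvec']))[0]; print(n,-R.T@np.array(m['tvec']).ravel(),m['camera_matrix'])
print(ctrl.observe())
E
```

```text
top [0.35381901 0.02856932 1.2324803 ] [[380.70165531   0.         320.59544594]
 [  0.         380.70165531 202.33305679]
 [  0.           0.           1.        ]]
side [ 0.30787369 -0.74890259  0.83947231] [[467.20887331   0.         318.2958993 ]
 [  0.         467.20887331 197.31713603]
 [  0.           0.           1.        ]]
{'time_s': 0.1, 'qpos': array([-1.47250782,  0.4266826 ,  0.07385975,  1.6065076 , -0.03411249,
        1.11080791, -0.0671167 ]), 'qvel': array([-0.00117429, -0.00206888,  0.00030493, -0.00193909, -0.00076923,
       -0.00164433, -0.00106641]), 'tau': array([ 7.42170640e-03, -9.37472248e+01,  3.67726877e+00, -4.55046272e+01,
       -4.84240917e-02,  1.67708419e-02,  1.04842595e-04]), 'position': array([0.16548301, 0.65400646, 0.2048527 ]), 'eef_rot': array([-3.88313548e-01, -3.11743146e+00,  1.79673538e-03]), 'ft_force': array([0.34586394, 0.14996803, 1.46346735]), 'wrist_torque': array([ 0.00139183, -0.00645672, -0.02733583]), 'finger_force': 0.0, 'opening': 0.9975483705153547}
```

View pics/top0.png

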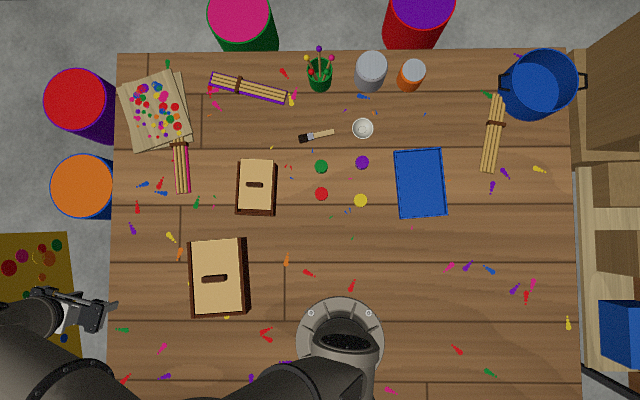

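View pics/side0.png

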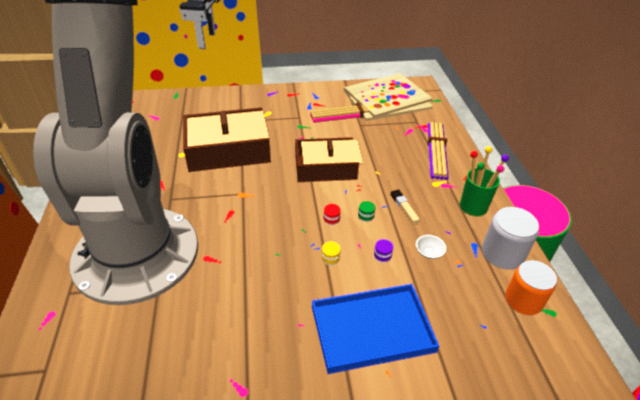

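The top view shows two cases: a small one at (256,187) and a large one at (218,277). The job needs the smaller, so it's the one at (256,187), beside the stock and opposite the tray at (420,183). The pots are red (321,194), green (321,167), yellow (360,200) and violet (362,162). The brush is at (317,135) and the dish at (362,128).

```bash
python3 - <<'E'
from h import *
im=cv2.cvtColor(cv2.imread('pics/top0.png'),cv2.COLOR_BGR2RGB)
hsv=cv2.cvtColor(im,cv2.COLOR_RGB2HSV)
def blob(mask,seed,box):
    mm=np.zeros(mask.shape,np.uint8);x0,y0,x1,y1=box;mm[y0:y1,x0:x1]=mask[y0:y1,x0:x1]
    n,l,s,c=cv2.connectedComponentsWithStats(mm);i=1+np.argmax(s[1:,4]);return (l==i).astype(np.uint8),c[i],s[i]
H,S,V=[hsv[...,i].astype(int) for i in range(3)]
for nm,(u,v) in dict(red=(321,194),green=(321,167),yellow=(360,200),violet=(362,162)).items():
    h0=H[v,u];d=np.minimum(abs(H-h0),180-abs(H-h0))
    m,c,s=blob(((d<6)&(S>130)).astype(np.uint8),0,(u-14,v-14,u+14,v+14));print(nm,c,s,ray('top',c,.036).round(4))
def rect(nm,m,z):
    c=max(cv2.findContours(m,0,2)[0],key=cv2.contourArea);r=cv2.boxPoints(cv2.minAreaRect(c))
    P=np.array([ray('top',p,z)[:2] for p in r]);print(nm,P.mean(0).round(4),'corners',P.round(3).tolist());
    for a,b in((0,1),(1,2)): e=P[b]-P[a];print('  len',np.linalg.norm(e).round(4),'ang',np.degrees(np.arctan2(e[1],e[0])).round(1))
m,_,s=blob(((H>100)&(H<125)&(S>150)).astype(np.uint8),0,(385,140,455,225));rect('tray',m,.026)
u,v=270,195;print('cover hsv',hsv[v,u],'wood',hsv[230,270],'wall',hsv[213,260],'brush',hsv[132,322],hsv[137,305],hsv[134,314])
m,_,s=blob(((V>190)&(S<130)&(H<30)).astype(np.uint8),0,(230,150,282,220));print(s);rect('cover',m,.054)
m,_,s=blob(((V<110)).astype(np.uint8),0,(242,175,268,192));print(s);rect('ridge',m,.082)
m,_,s=blob((V<100).astype(np.uint8),0,(294,128,315,145));print(s);rect('bristle',m,.016)
m,_,s=blob(((V>190)&(S<130)&(H<30)).astype(np.uint8),0,(308,122,340,145));print(s);rect('handle',m,.018)
m,c,s=blob(((S<50)&(V>130)).astype(np.uint8),0,(345,112,380,145));print(s,ray('top',c,.024))
a=cv2.resize(im[110:230,225:455],None,fx=3.4,fy=3.4,interpolation=2);cv2.imwrite('pics/crop1.png',a[...,::-1])
E
```

```text
red [320.95104895 193.23076923] [315 187  13  14 143] [0.4647 0.0544 0.036 ]
green [320.7751938  165.86821705] [315 160  13  13 129] [0.5518 0.0549 0.036 ]
yellow [359.89041096 199.86986301] [353 194  14  13 146] [ 0.4433 -0.068   0.036 ]
violet [361.78518519 161.87407407] [356 156  13  14 135] [ 0.5639 -0.075   0.036 ]
tray [ 0.4991 -0.2594] corners [[0.601, -0.174], [0.616, -0.328], [0.397, -0.344], [0.382, -0.192]]
  len 0.1543 ang -84.7
  len 0.2193 ang -175.9
cover hsv [ 20 103 212] wood [ 15 119 124] wall [  9 161  95] brush [ 20  91 185] [25 90 37] [ 19 101 182]
[ 238  159   35   51 1354]
cover [0.4935 0.2601] corners [[0.419, 0.313], [0.574, 0.307], [0.568, 0.206], [0.413, 0.213]]
  len 0.1557 ang -2.2
  len 0.1008 ang -93.3
[246 182  17   5  80]
ridge [0.4894 0.2578] corners [[0.496, 0.282], [0.495, 0.233], [0.483, 0.233], [0.483, 0.282]]
  len 0.0491 ang -90.2
  len 0.0123 ang -179.5
[298 133  16  11  90]
bristle [0.6478 0.1057] corners [[0.657, 0.132], [0.667, 0.085], [0.638, 0.079], [0.629, 0.126]]
  len 0.0478 ang -78.9
  len 0.0291 ang -168.8
[332 129   2   3   3]
handle [0.6721 0.0165] corners [[0.675, 0.019], [0.676, 0.017], [0.669, 0.014], [0.669, 0.016]]
  len 0.0015 ang -63.4
  len 0.0073 ang -154.0
[352 118  21  21 321] [ 0.67745861 -0.08051143  0.024     ]
```

View pics/crop1.png

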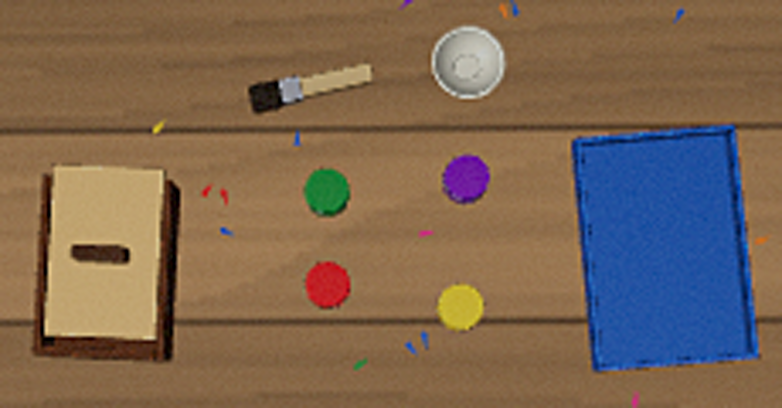

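```bash
cat >> h.py <<'E'
def go(x,y,z,ang):
    "print shift (units) and yaw (units) from here to TCP target with closing line at ang deg"
    s=ctrl.observe();p=s['position'];R=cv2.Rodrigues(s['eef_rot'])[0];a=np.degrees(np.arctan2(R[1,1],R[0,1]))
    d=(ang-a+90)%180-90
    print('t',round(s['time_s'],1),'pos',p.round(4),'clos',a.round(1),'tilt',R[:,2].round(3),'| units',((np.array([x,y,z])-p)/.05).round(2),'yaw',round(d/4,2),'open',round(s['opening']*94,1),'F',s['ft_force'].round(1),'pad',round(s['finger_force'],1))
E
python3 - <<'E'
from h import *
a=ray('top',(334.1,131.2),.018);b=ray('top',(299.1,139.9),.012);print('brush',a,b,(a+b)/2,np.degrees(np.arctan2(b[1]-a[1],b[0]-a[0])),np.linalg.norm(b-a))
go(.564,-.075,.15,0)
E
```

```text
brush [0.66782858 0.01199037 0.018     ] [0.64142407 0.12587095 0.012     ] [0.65462633 0.06893066 0.015     ] 103.05401494763294 0.11705547030760578
t 0.1 pos [0.1655 0.654  0.2049] clos 75.8 tilt [-0.    -0.001 -1.   ] | units [  7.97 -14.58  -1.1 ] yaw -18.95 open 93.8 F [0.3 0.1 1.5] pad 0.0
```

step_arm:
  steps:
    - [0.4, -0.73, -0.05, 0, 0, -0.95]
    - [0.4, -0.73, -0.05, 0, 0, -0.95]
    - [0.4, -0.73, -0.05, 0, 0, -0.95]
    - [0.4, -0.73, -0.05, 0, 0, -0.95]
    - [0.4, -0.73, -0.05, 0, 0, -0.95]
    - [0.4, -0.73, -0.05, 0, 0, -0.95]
    - [0.4, -0.73, -0.05, 0, 0, -0.95]
    - [0.4, -0.73, -0.05, 0, 0, -0.95]
    - [0.4, -0.73, -0.05, 0, 0, -0.95]
    - [0.4, -0.73, -0.05, 0, 0, -0.95]
    - [0.4, -0.73, -0.05, 0, 0, -0.95]
    - [0.4, -0.73, -0.05, 0, 0, -0.95]
    - [0.4, -0.73, -0.05, 0, 0, -0.95]
    - [0.4, -0.73, -0.05, 0, 0, -0.95]
    - [0.4, -0.73, -0.05, 0, 0, -0.95]
    - [0.4, -0.73, -0.05, 0, 0, -0.95]
    - [0.4, -0.73, -0.05, 0, 0, -0.95]
    - [0.4, -0.73, -0.05, 0, 0, -0.95]
    - [0.4, -0.73, -0.05, 0, 0, -0.95]
    - [0.4, -0.73, -0.05, 0, 0, -0.95]
  hand: -0.4
  grip_force: 15

```text
time_s: 2.1
position: [0.5661, -0.0771, 0.1552]
eef_rot: [-2.228, -2.215, 0.0]
ft_force: [1.2, -0.2, -0.0]
opening: 0.699
finger_force: 0.0
```

```bash
python3 - <<'E'
from h import *
go(.564,-.075,.06,0)
E
```

```text
t 2.1 pos [ 0.5661 -0.0771  0.1552] clos -0.3 tilt [-0.  0. -1.] | units [-0.04  0.04 -1.9 ] yaw 0.08 open 65.7 F [ 1.2 -0.2 -0. ] pad 0.0
```

step_arm:
  steps:
    - [-0.04, 0.04, -0.5, 0, 0, 0]
    - [0, 0, -0.6, 0, 0, 0]
    - [0, 0, -0.6, 0, 0, 0]
    - [0, 0, -0.5, 0, 0, 0]
    - [0, 0, -0.4, 0, 0, 0]
    - [0, 0, -0.2, 0, 0, 0]
    - [0, 0, -0.14, 0, 0, 0]
    - [0, 0, 0, 0, 0, 0]

```text
time_s: 2.9
position: [0.5634, -0.0737, 0.0082]
eef_rot: [-2.225, -2.217, 0.001]
ft_force: [-0.8, -0.1, -0.1]
opening: 0.7
finger_force: 0.0
```

step_arm:
  steps:
    - [0, 0, 0, 0, 0, 0]
    - [0, 0, 0, 0, 0, 0]
    - [0, 0, 0, 0, 0, 0]
    - [0, 0, 0, 0, 0, 0]
    - [0, 0, 0, 0, 0, 0]
  hand: 1

```text
time_s: 3.4
position: [0.5641, -0.0736, 0.009]
eef_rot: [2.225, 2.217, 0.001]
ft_force: [0.2, 1.2, 6.9]
opening: 0.442
finger_force: 15.0
```

```bash
python3 - <<'E'
from h import *
c,s=np.cos(np.radians(4.3)),np.sin(np.radians(4.3))
tr=np.array([.4991,-.2594]);T=lambda x,y:tr+[c*x-s*y,s*x+c*y]
print('pot',T(.04,.035),'brush',T(-.01,-.03))
go(*T(.04,.035),.1,4)
im=snap('top','top1.png');im2=snap('side','side1.png')
cv2.imwrite('pics/c2.png',np.hstack([cv2.resize(a,None,fx=2.5,fy=2.5)[...,::-1] for a in (im[130:230,300:460],im2[200:300,300:460])]))
E
```

```text
pot [ 0.53636315 -0.22149937] brush [ 0.49137751 -0.29006534]
t 3.4 pos [ 0.5641 -0.0736  0.009 ] clos -0.2 tilt [ 0.001  0.    -1.   ] | units [-0.55 -2.96  1.82] yaw 1.05 open 41.5 F [0.2 1.2 6.9] pad 15.0
```

View pics/c2.png

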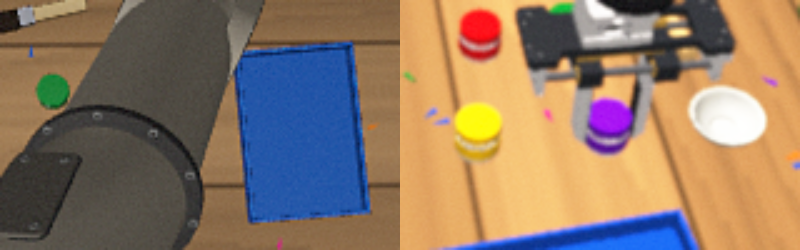

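The violet pot sits upright between the fingers at crop (607,125), gripped at 41.5 mm. I'll carry it to the tray.

step_arm:
  steps:
    - [0, 0, 0.3, 0, 0, 0]
    - [0, 0, 0.6, 0, 0, 0]
    - [0, 0, 0.5, 0, 0, 0]
    - [-0.05, -0.25, 0.2, 0, 0, 0.1]
    - [-0.1, -0.5, 0, 0, 0, 0.3]
    - [-0.1, -0.6, 0, 0, 0, 0.3]
    - [-0.1, -0.6, 0, 0, 0, 0.3]
    - [-0.1, -0.6, 0, 0, 0, 0]
    - [-0.1, -0.4, 0, 0, 0, 0]
    - [0, 0, -0.3, 0, 0, 0]
    - [0, 0, -0.5, 0, 0, 0]
    - [0, 0, -0.4, 0, 0, 0]
    - [0, 0, -0.15, 0, 0, 0]
    - [0, 0, 0, 0, 0, 0]

```text
time_s: 4.9
position: [0.5352, -0.221, 0.02]
eef_rot: [-2.145, -2.293, 0.002]
ft_force: [0.6, 0.6, -0.7]
opening: 0.444
finger_force: 15.0
```

```bash
python3 - <<'E'
from h import *
go(.5364,-.2215,.0145,4)
E
```

```text
t 4.9 pos [ 0.5352 -0.221   0.02  ] clos 3.8 tilt [-0.002  0.    -1.   ] | units [ 0.02 -0.01 -0.11] yaw 0.05 open 41.8 F [ 0.6  0.6 -0.7] pad 15.0
```

step_arm:
  steps:
    - [0, 0, -0.06, 0, 0, 0]
    - [0, 0, -0.05, 0, 0, 0]
    - [0, 0, 0, 0, 0, 0]

```text
time_s: 5.2
position: [0.5363, -0.2211, 0.0158]
eef_rot: [2.146, 2.294, 0.001]
ft_force: [-0.4, -0.6, -0.4]
opening: 0.445
finger_force: 15.0
```

step_arm:
  steps:
    - [0, 0, 0, 0, 0, 0]
    - [0, 0, 0, 0, 0, 0]
    - [0, 0, 0, 0, 0, 0]
    - [0, 0, 0, 0, 0, 0]
    - [0, 0, 0.3, 0, 0, 0]
    - [0, 0, 0.7, 0, 0, 0]
    - [0, 0, 0.8, 0, 0, 0]
  hand: -0.4

```text
time_s: 5.9
position: [0.5352, -0.2213, 0.1067]
eef_rot: [-2.146, -2.292, 0.002]
ft_force: [1.4, -0.3, 0.6]
opening: 0.699
finger_force: 0.0
```

```bash
python3 - <<'E'
from h import *
go(.6546,.0689,.004,13)
E
```

```text
t 5.9 pos [ 0.5352 -0.2213  0.1067] clos 3.8 tilt [-0.002 -0.    -1.   ] | units [ 2.39  5.8  -2.05] yaw 2.31 open 65.7 F [ 1.4 -0.3  0.6] pad 0.0
```

step_arm:
  steps:
    - [0.2, 0.4, 0, 0, 0, 0.3]
    - [0.3, 0.7, 0, 0, 0, 0.3]
    - [0.3, 0.7, 0, 0, 0, 0.3]
    - [0.3, 0.7, 0, 0, 0, 0.3]
    - [0.3, 0.7, 0, 0, 0, 0.3]
    - [0.3, 0.7, 0, 0, 0, 0.3]
    - [0.3, 0.7, 0, 0, 0, 0.3]
    - [0.25, 0.7, -0.2, 0, 0, 0.2]
    - [0.16, 0.42, -0.4, 0, 0, 0]
    - [0, 0, -0.5, 0, 0, 0]
    - [0, 0, -0.4, 0, 0, 0]
    - [0, 0, -0.2, 0, 0, 0]
    - [0, 0, 0, 0, 0, 0]
    - [0, 0, 0, 0, 0, 0]

```text
time_s: 7.3
position: [0.6571, 0.0645, 0.0216]
eef_rot: [1.956, 2.458, 0.001]
ft_force: [-0.1, 0.6, 0.2]
opening: 0.701
finger_force: 0.0
```

```bash
python3 - <<'E'
from h import *
go(.6555,.065,.004,13)
im=snap('top','top2.png');im2=snap('side','side2.png')
cv2.imwrite('pics/c3.png',np.hstack([cv2.resize(a,None,fx=2.5,fy=2.5)[...,::-1] for a in (im[110:230,300:460],im2[160:280,360:520])]))
E
```

```text
t 7.3 pos [0.6571 0.0645 0.0216] clos 13.0 tilt [ 0.001  0.    -1.   ] | units [-0.03  0.01 -0.35] yaw 0.01 open 65.9 F [-0.1  0.6  0.2] pad 0.0
```

View pics/c3.png

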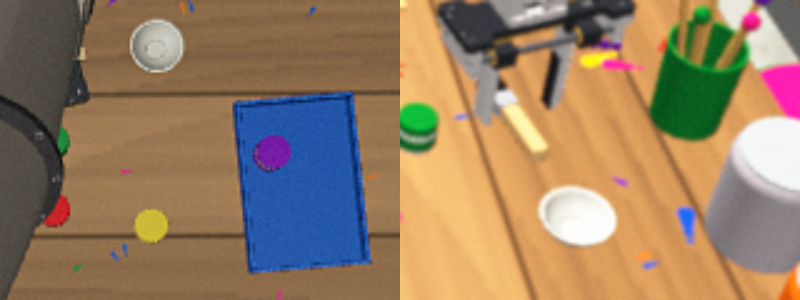

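```bash
python3 - <<'E'
from h import *
print(ray('side',(416,220),.012),ray('side',(404.4,202.5),.018))
im2=cv2.imread('pics/side2.png');cv2.imwrite('pics/c4.png',cv2.resize(im2[180:230,375:435],None,fx=8,fy=8,interpolation=2));print(proj('side',[.6555,.065,.01]))
E
```

```text
[0.67204586 0.01679962 0.012     ] [0.65761598 0.0753174  0.018     ]
[404.22026147 207.60575148]
```

View pics/c4.png

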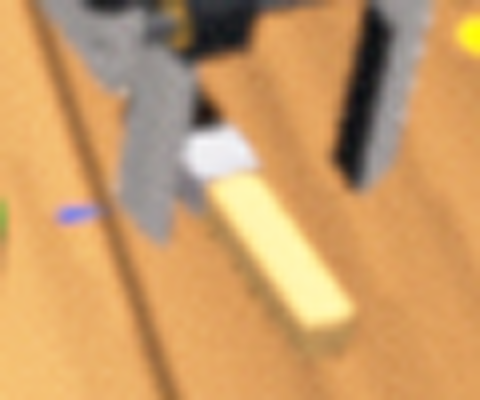

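The brush lies between the fingers with the handle/ferrule edge at crop (228,180). I'll move 4 mm towards the handle and grip.

step_arm:
  steps:
    - [0, -0.07, -0.15, 0, 0, 0]
    - [0, 0, -0.12, 0, 0, 0]
    - [0, 0, -0.08, 0, 0, 0]
    - [0, 0, 0, 0, 0, 0]

```text
time_s: 7.8
position: [0.6561, 0.0613, 0.0021]
eef_rot: [-1.955, -2.458, 0.001]
ft_force: [-0.5, 0.8, 0.2]
opening: 0.7
finger_force: 0.0
```

step_arm:
  steps:
    - [0, 0, 0, 0, 0, 0]
    - [0, 0, 0, 0, 0, 0]
    - [0, 0, 0, 0, 0, 0]
    - [0, 0, 0, 0, 0, 0]
    - [0, 0, 0, 0, 0, 0]
    - [0, 0, 0, 0, 0, 0]
    - [0, 0, 0, 0, 0, 0]
    - [0, 0, 0.2, 0, 0, 0]
    - [0, 0, 0.5, 0, 0, 0]
    - [0, 0, 0.6, 0, 0, 0]
    - [0, 0, 0.6, 0, 0, 0]
    - [0, 0, 0.2, 0, 0, 0]
  hand: 1
  grip_force: 25

```text
time_s: 9.0
position: [0.658, 0.0612, 0.1116]
eef_rot: [1.955, 2.456, 0.005]
ft_force: [-0.6, -0.4, -0.2]
opening: 0.188
finger_force: 24.9
```

```bash
python3 - <<'E'
from h import *
go(.4914,-.290,.1,-86)
E
```

```text
t 9.0 pos [0.658  0.0612 0.1116] clos 13.0 tilt [ 0.004  0.001 -1.   ] | units [-3.33 -7.02 -0.23] yaw 20.26 open 17.7 F [-0.6 -0.4 -0.2] pad 24.9
```

step_arm:
  steps:
    - [-0.1, -0.2, 0, 0, 0, -1]
    - [-0.15, -0.3, 0, 0, 0, -1]
    - [-0.15, -0.3, 0, 0, 0, -1]
    - [-0.15, -0.3, 0, 0, 0, -1]
    - [-0.15, -0.3, 0, 0, 0, -1]
    - [-0.15, -0.3, 0, 0, 0, -1]
    - [-0.15, -0.3, 0, 0, 0, -1]
    - [-0.15, -0.3, 0, 0, 0, -1]
    - [-0.15, -0.3, 0, 0, 0, -1]
    - [-0.15, -0.3, 0, 0, 0, -1]
    - [-0.15, -0.3, 0, 0, 0, -1]
    - [-0.15, -0.3, 0, 0, 0, -1]
    - [-0.15, -0.3, 0, 0, 0, -1]
    - [-0.15, -0.3, 0, 0, 0, -1]
    - [-0.15, -0.3, 0, 0, 0, -1]
    - [-0.15, -0.3, 0, 0, 0, -1]
    - [-0.15, -0.3, 0, 0, 0, -1]
    - [-0.15, -0.3, 0, 0, 0, -1]
    - [-0.15, -0.3, 0, 0, 0, -1]
    - [-0.15, -0.3, 0, 0, 0, -1]

```text
time_s: 11.0
position: [0.5084, -0.2349, 0.1079]
eef_rot: [-3.08, -0.618, 0.0]
ft_force: [-0.6, 0.4, -1.1]
opening: 0.188
finger_force: 24.9
```

step_arm:
  steps:
    - [-0.15, -0.3, 0, 0, 0, -1]
    - [-0.15, -0.3, 0, 0, 0, -1]
    - [-0.15, -0.3, 0, 0, 0, -1]
    - [-0.1, -0.3, 0, 0, 0, -1]
    - [-0.05, -0.2, 0, 0, 0, -0.7]
    - [0, 0, -0.4, 0, 0, 0]
    - [0, 0, -0.4, 0, 0, 0]
    - [0, 0, -0.4, 0, 0, 0]
    - [0, 0, -0.3, 0, 0, 0]
    - [0, 0, -0.2, 0, 0, 0]
    - [0, 0, 0, 0, 0, 0]

```text
time_s: 12.1
position: [0.4786, -0.3036, 0.022]
eef_rot: [-3.139, -0.114, 0.002]
ft_force: [-0.2, -0.1, 0.4]
opening: 0.187
finger_force: 24.9
```

```bash
python3 - <<'E'
from h import *
go(.4814,-.2908,.008,-86)
im=snap('top','top3.png');im2=snap('side','side3.png')
cv2.imwrite('pics/c5.png',np.hstack([cv2.resize(a,None,fx=2.5,fy=2.5)[...,::-1] for a in (im[110:230,310:470],im2[240:380,290:450][10:130])]))
E
```

```text
t 12.1 pos [ 0.4786 -0.3036  0.022 ] clos -85.8 tilt [-0.001  0.    -1.   ] | units [ 0.06  0.26 -0.28] yaw -0.04 open 17.5 F [-0.2 -0.1  0.4] pad 24.9
```

View pics/c5.png

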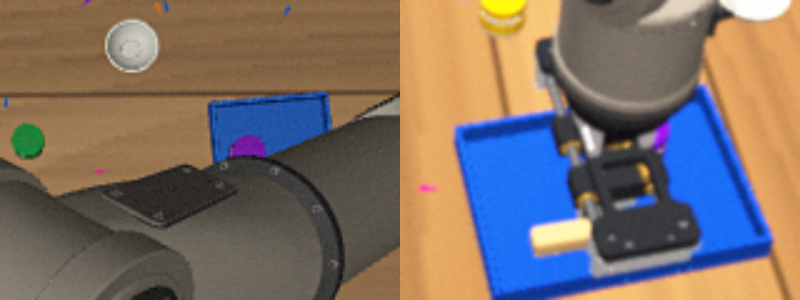

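The brush hangs over the tray near the outer wall and clear of the violet pot. I'll move 10 mm inward, lower and release.

step_arm:
  steps:
    - [0.06, 0.13, 0, 0, 0, 0]
    - [0, 0.13, -0.1, 0, 0, 0]
    - [0, 0, -0.1, 0, 0, 0]
    - [0, 0, -0.08, 0, 0, 0]
    - [0, 0, 0, 0, 0, 0]

```text
time_s: 12.7
position: [0.4818, -0.2905, 0.0084]
eef_rot: [-3.139, -0.115, 0.001]
ft_force: [0.4, 0.0, 0.1]
opening: 0.192
finger_force: 24.9
```

step_arm:
  steps:
    - [0, 0, 0, 0, 0, 0]
    - [0, 0, 0, 0, 0, 0]
    - [0, 0, 0, 0, 0, 0]
    - [0, 0, 0.2, 0, 0, 0]
    - [0, 0, 0.5, 0, 0, 0]
    - [0, 0, 0.6, 0, 0, 0]
    - [0, 0, 0.6, 0, 0, 0]
  hand: 0.2

```text
time_s: 13.4
position: [0.4817, -0.2909, 0.1056]
eef_rot: [-3.139, -0.114, 0.0]
ft_force: [0.8, -1.4, -0.7]
opening: 0.403
finger_force: 0.0
```

```bash
python3 - <<'E'
from h import *
go(.4895,.258,.15,-3)
E
```

```text
t 13.4 pos [ 0.4817 -0.2909  0.1056] clos -85.8 tilt [-0.  0. -1.] | units [ 0.16 10.98  0.89] yaw 20.71 open 37.9 F [ 0.8 -1.4 -0.7] pad 0.0
```

step_arm:
  steps:
    - [0, 0.2, 0.5, 0, 0, 1]
    - [0, 0.4, 0.4, 0, 0, 1]
    - [0, 0.58, 0, 0, 0, 1]
    - [0, 0.58, 0, 0, 0, 1]
    - [0, 0.58, 0, 0, 0, 1]
    - [0, 0.58, 0, 0, 0, 1]
    - [0, 0.58, 0, 0, 0, 1]
    - [0, 0.58, 0, 0, 0, 1]
    - [0, 0.58, 0, 0, 0, 1]
    - [0, 0.58, 0, 0, 0, 1]
    - [0, 0.58, 0, 0, 0, 1]
    - [0, 0.58, 0, 0, 0, 1]
    - [0, 0.58, 0, 0, 0, 1]
    - [0, 0.58, 0, 0, 0, 1]
    - [0, 0.58, 0, 0, 0, 1]
    - [0, 0.58, 0, 0, 0, 1]
    - [0, 0.58, 0, 0, 0, 1]
    - [0, 0.58, 0, 0, 0, 1]
    - [0, 0.58, 0, 0, 0, 1]
    - [0.16, 0.4, 0, 0, 0, 1]
  hand: -0.1

```text
time_s: 15.4
position: [0.4892, 0.2553, 0.1489]
eef_rot: [-2.324, -2.113, 0.001]
ft_force: [0.1, 1.2, -0.2]
opening: 0.552
finger_force: 0.0
```

step_arm:
  steps:
    - [0, 0, 0, 0, 0, 0.7]
    - [0, 0, 0, 0, 0, 0]

```text
time_s: 15.6
position: [0.49, 0.2533, 0.1489]
eef_rot: [2.275, 2.166, -0.001]
ft_force: [-0.4, -0.8, 0.1]
opening: 0.548
finger_force: 0.0
```

```bash
python3 - <<'E'
from h import *
go(.4895,.258,.062,-3)
im=snap('top','top4.png');im2=snap('side','side4.png')
cv2.imwrite('pics/c6.png',np.hstack([cv2.resize(a,None,fx=2.5,fy=2.5)[...,::-1] for a in (im[120:240,310:470],im2[95:215,260:420])]))
E
```

```text
t 15.6 pos [0.49   0.2533 0.1489] clos -2.8 tilt [-0. -0. -1.] | units [-0.01  0.09 -1.74] yaw -0.04 open 51.5 F [-0.4 -0.8  0.1] pad 0.0
```

View pics/c6.png

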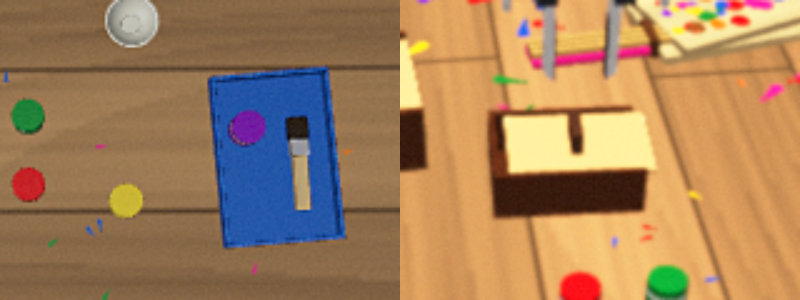

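Kit one is done: the violet pot stands upright and the brush lies flat in the tray. The cover's ridge sits below the fingers, and the cover overhangs slightly at the far side, so q is about 0.01.

step_arm:
  steps:
    - [0, 0.09, -0.4, 0, 0, 0]
    - [0, 0, -0.5, 0, 0, 0]
    - [0, 0, -0.4, 0, 0, 0]
    - [0, 0, -0.3, 0, 0, 0]
    - [0, 0, -0.13, 0, 0, 0]
    - [0, 0, 0, 0, 0, 0]

```text
time_s: 16.3
position: [0.4899, 0.2565, 0.0621]
eef_rot: [2.28, 2.162, -0.002]
ft_force: [-1.1, 0.3, 0.4]
opening: 0.552
finger_force: 0.0
```

step_arm:
  steps:
    - [0, 0, 0, 0, 0, 0]
    - [0, 0, 0, 0, 0, 0]
    - [0, 0, 0, 0, 0, 0]
    - [0, 0, 0, 0, 0, 0]
    - [0, 0, 0, 0, 0, 0]
  hand: 1
  grip_force: 20

```text
time_s: 16.8
position: [0.4901, 0.257, 0.0627]
eef_rot: [-2.279, -2.163, -0.0]
ft_force: [-0.5, 0.4, 0.6]
opening: 0.158
finger_force: 0.7
```

step_arm:
  steps:
    - [0, 0, 0, 0, 0, 0]
    - [0, 0, 0, 0, 0, 0]
    - [0.1, -0.005, 0, 0, 0, 0]
    - [0.2, -0.01, 0, 0, 0, 0]
    - [0.2, -0.01, 0, 0, 0, 0]
    - [0.2, -0.01, 0, 0, 0, 0]
    - [0.2, -0.01, 0, 0, 0, 0]
    - [0.2, -0.01, 0, 0, 0, 0]
    - [0.2, -0.01, 0, 0, 0, 0]
    - [0.2, -0.01, 0, 0, 0, 0]
    - [0.2, -0.01, 0, 0, 0, 0]
    - [0.2, -0.01, 0, 0, 0, 0]
    - [0.1, -0.005, 0, 0, 0, 0]
    - [0, 0, 0, 0, 0, 0]

```text
time_s: 18.2
position: [0.591, 0.2523, 0.0627]
eef_rot: [2.279, 2.162, 0.002]
ft_force: [2.9, 3.6, 4.9]
opening: 0.145
finger_force: 20.0
```

step_arm:
  steps:
    - [0.08, -0.004, 0, 0, 0, 0]
    - [0.08, -0.004, 0, 0, 0, 0]
    - [0, 0, 0, 0, 0, 0]

```text
time_s: 18.5
position: [0.5984, 0.252, 0.0627]
eef_rot: [-2.278, -2.163, -0.001]
ft_force: [1.3, 3.5, 4.9]
opening: 0.15
finger_force: 20.0
```

step_arm:
  steps:
    - [0, 0, 0, 0, 0, 0]
    - [0, 0, 0, 0, 0, 0]
    - [0, 0, 0, 0, 0, 0]
    - [0, 0, 0.3, 0, 0, 0]
    - [0, 0, 0.6, 0, 0, 0]
    - [0, 0, 0.6, 0, 0, 0]
    - [-0.2, -0.3, 0.1, 0, 0, 0]
    - [-0.2, -0.5, 0, 0, 0, 0]
    - [-0.2, -0.5, 0, 0, 0, 0]
    - [-0.2, -0.5, 0, 0, 0, 0]
    - [-0.2, -0.5, 0, 0, 0, 0]
    - [-0.2, -0.5, 0, 0, 0, 0]
    - [-0.3, -0.5, 0, 0, 0, 0]
    - [-0.3, -0.5, 0, 0, 0, 0]
    - [-0.3, -0.5, 0, 0, 0, 0]
    - [-0.3, -0.5, 0, 0, 0, 0]
    - [-0.3, -0.5, 0, 0, 0, 0]
    - [-0.2, -0.5, 0, 0, 0, 0]
    - [-0.2, -0.5, 0, 0, 0, 0]
  hand: -0.4

```text
time_s: 20.4
position: [0.4425, -0.0646, 0.1432]
eef_rot: [-2.279, -2.162, -0.002]
ft_force: [-0.3, -0.7, -0.9]
opening: 0.702
finger_force: 0.0
```

```bash
python3 - <<'E'
from h import *
go(.4433,-.068,.008,0)
im=snap('top','top5.png');im2=snap('side','side5.png')
cv2.imwrite('pics/c7.png',np.hstack([cv2.resize(im[125:225,225:325],None,fx=5,fy=5,interpolation=2)[...,::-1],cv2.resize(im2[120:190,285:385],None,fx=3,fy=7.143)[...,::-1][:500]]))
E
```

```text
t 20.4 pos [ 0.4425 -0.0646  0.1432] clos -3.0 tilt [ 0.001  0.001 -1.   ] | units [ 0.02 -0.07 -2.7 ] yaw 0.75 open 66.0 F [-0.3 -0.7 -0.9] pad 0.0
```

View pics/c7.png

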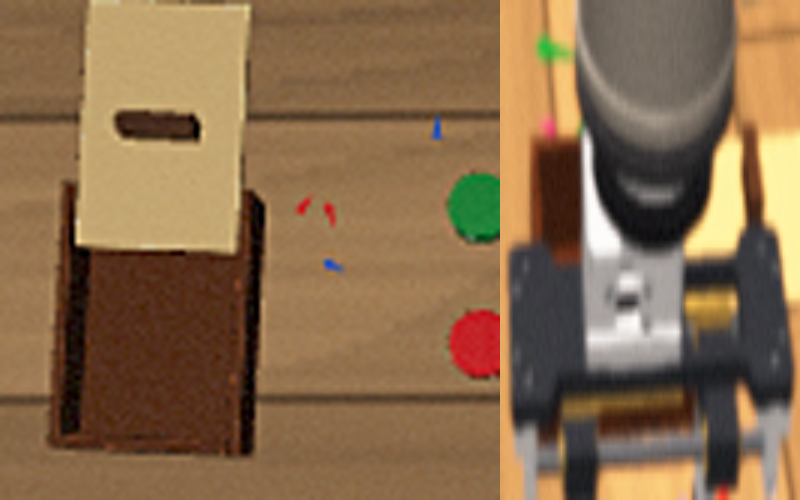

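The case is open, with its near rim at crop (50,445)–(240,453) and the cover's near edge at about crop row 249.

```bash
python3 - <<'E'
from h import *
r=lambda c,z:ray('top',(225+c[0]/5,125+c[1]/5),z)[:2].round(4)
for n,c,z in[('nearL rim',(50,442),.058),('nearR rim',(241,452),.058),('farL rim',(65,183),.058),('coverL',(75,246),.054),('coverR',(237,252),.054),('floor NR',(236,440),.006),('floorNL',(80,432),.006),('ridge',(158,126),.082)]: print(n,r(c,z))
E
```

```text
nearL rim [0.4007 0.3208]
nearR rim [0.3942 0.2018]
farL rim [0.5629 0.3136]
coverL [0.5237 0.3078]
coverR [0.5195 0.2059]
floor NR [0.4038 0.2128]
floorNL [0.4092 0.3143]
ridge [0.5937 0.2509]
```

step_arm:
  steps:
    - [0.02, -0.07, -0.5, 0, 0, 0]
    - [0, 0, -0.7, 0, 0, 0]
    - [0, 0, -0.7, 0, 0, 0]
    - [0, 0, -0.4, 0, 0, 0]
    - [0, 0, -0.25, 0, 0, 0]
    - [0, 0, -0.13, 0, 0, 0]
    - [0, 0, 0, 0, 0, 0]

```text
time_s: 21.2
position: [0.4441, -0.0669, 0.0084]
eef_rot: [-2.278, -2.162, 0.001]
ft_force: [-0.3, -0.2, 0.4]
opening: 0.704
finger_force: 0.0
```

step_arm:
  steps:
    - [0, 0, 0, 0, 0, 0]
    - [0, 0, 0, 0, 0, 0]
    - [0, 0, 0, 0, 0, 0]
    - [0, 0, 0, 0, 0, 0]
    - [0, 0, 0, 0, 0, 0]
  hand: 1
  grip_force: 15

```text
time_s: 21.7
position: [0.4445, -0.0668, 0.0089]
eef_rot: [2.279, 2.163, 0.001]
ft_force: [-0.8, 1.4, 8.8]
opening: 0.444
finger_force: 15.0
```

step_arm:
  steps:
    - [0, 0, 0.3, 0, 0, 0]
    - [0, 0, 0.6, 0, 0, 0]
    - [0, 0, 0.6, 0, 0, 0]
    - [0, 0.2, 0.6, 0, 0, 0]
    - [0.05, 0.4, 0.3, 0, 0, 0]
    - [0.05, 0.5, 0, 0, 0, 0]
    - [0.05, 0.6, 0, 0, 0, 0]
    - [0.05, 0.6, 0, 0, 0, 0]
    - [0.05, 0.6, 0, 0, 0, 0]
    - [0.05, 0.6, 0, 0, 0, 0]
    - [0.05, 0.6, 0, 0, 0, 0]
    - [0.05, 0.6, 0, 0, 0, 0]
    - [0, 0.6, 0, 0, 0, 0]
    - [0, 0.6, 0, 0, 0, 0]
    - [0, 0.6, 0, 0, 0, 0]
    - [0, 0.4, 0, 0, 0, 0]
    - [0, 0.2, 0, 0, 0, 0]
    - [0, 0, 0, 0, 0, 0]
    - [0, 0, 0, 0, 0, 0]

```text
time_s: 23.6
position: [0.4642, 0.2866, 0.1285]
eef_rot: [2.28, 2.161, -0.001]
ft_force: [0.4, -0.9, 1.3]
opening: 0.448
finger_force: 15.0
```

```bash
python3 - <<'E'
from h import *
go(.465,.284,.016,-2.8)
E
```

```text
t 23.6 pos [0.4642 0.2866 0.1285] clos -3.1 tilt [-0. -0. -1.] | units [ 0.02 -0.05 -2.25] yaw 0.07 open 42.1 F [ 0.4 -0.9  1.3] pad 15.0
```

step_arm:
  steps:
    - [0.02, -0.05, -0.2, 0, 0, 0]
    - [0, 0, -0.4, 0, 0, 0]
    - [0, 0, -0.4, 0, 0, 0]
    - [0, 0, -0.3, 0, 0, 0]
    - [0, 0, -0.3, 0, 0, 0]
    - [0, 0, -0.3, 0, 0, 0]
    - [0, 0, -0.15, 0, 0, 0]
    - [0, 0, 0, 0, 0, 0]

```text
time_s: 24.4
position: [0.4648, 0.285, 0.025]
eef_rot: [2.279, 2.162, -0.002]
ft_force: [0.9, -0.0, -0.5]
opening: 0.446
finger_force: 15.0
```

step_arm:
  steps:
    - [0, 0, -0.1, 0, 0, 0]
    - [0, 0, -0.1, 0, 0, 0]
    - [0, 0, 0, 0, 0, 0]

```text
time_s: 24.7
position: [0.4649, 0.2855, 0.0157]
eef_rot: [-2.279, -2.163, 0.0]
ft_force: [0.6, -0.1, 0.3]
opening: 0.444
finger_force: 15.0
```

step_arm:
  steps:
    - [0, 0, 0, 0, 0, 0]
    - [0, 0, 0, 0, 0, 0]
    - [0, 0, 0, 0, 0, 0]
    - [0, 0, 0.2, 0, 0, 0]
    - [0, 0, 0.5, 0, 0, 0]
    - [0, 0, 0.6, 0, 0, 0]
    - [0, 0, 0.6, 0, 0, 0]
    - [0, -0.3, 0.3, 0, 0, 0]
    - [0, -0.6, 0, 0, 0, 0]
    - [0, -0.6, 0, 0, 0, 0]
    - [0, -0.6, 0, 0, 0, 0]
    - [0, -0.6, 0, 0, 0, 0]
    - [0, -0.6, 0, 0, 0, 0]
    - [0, -0.6, 0, 0, 0, 0]
    - [0, -0.5, 0, 0, 0, 0]
    - [0, -0.2, 0, 0, 0, 0]
    - [0, 0, 0, 0, 0, 0]
  hand: -0.25

```text
time_s: 26.4
position: [0.4652, 0.0546, 0.1265]
eef_rot: [-2.281, -2.16, -0.001]
ft_force: [0.0, 0.1, -1.0]
opening: 0.627
finger_force: 0.0
```

```bash
python3 - <<'E'
from h import *
go(.4647,.0544,.008,-3)
im=snap('top','top6.png')
cv2.imwrite('pics/c8.png',cv2.resize(im[125:225,225:325],None,fx=5,fy=5,interpolation=2)[...,::-1])
E
```

```text
t 26.4 pos [0.4652 0.0546 0.1265] clos -3.1 tilt [ 0.     0.001 -1.   ] | units [-0.01 -0.   -2.37] yaw 0.03 open 59.0 F [ 0.   0.1 -1. ] pad 0.0
```

View pics/c8.png

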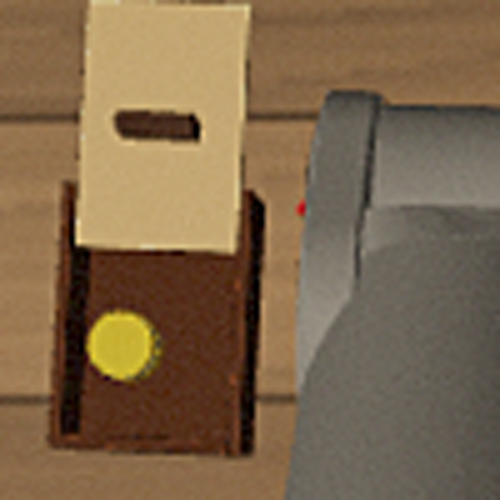

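The yellow pot stands upright in the case at crop (121,345). Next is the red pot.

step_arm:
  steps:
    - [0, 0, -0.4, 0, 0, 0]
    - [0, 0, -0.6, 0, 0, 0]
    - [0, 0, -0.6, 0, 0, 0]
    - [0, 0, -0.4, 0, 0, 0]
    - [0, 0, -0.25, 0, 0, 0]
    - [0, 0, -0.12, 0, 0, 0]
    - [0, 0, 0, 0, 0, 0]

```text
time_s: 27.15
position: [0.4651, 0.0558, 0.0073]
eef_rot: [-2.278, -2.163, 0.001]
ft_force: [-0.2, 0.3, 0.8]
opening: 0.618
finger_force: 0.0
```

step_arm:
  steps:
    - [0, 0, 0, 0, 0, 0]
    - [0, 0, 0, 0, 0, 0]
    - [0, 0, 0, 0, 0, 0]
    - [0, 0, 0, 0, 0, 0]
    - [0, 0, 0, 0, 0, 0]
    - [0, 0, 0.3, 0, 0, 0]
    - [0, 0, 0.6, 0, 0, 0]
    - [0, 0, 0.6, 0, 0, 0]
    - [0, 0, 0.6, 0, 0, 0]
    - [0, 0.3, 0.3, 0, 0, 0]
    - [0, 0.5, 0, 0, 0, 0]
    - [0, 0.6, 0, 0, 0, 0]
    - [0, 0.6, 0, 0, 0, 0]
    - [0, 0.6, 0, 0, 0, 0]
    - [0, 0.5, 0, 0, 0, 0]
    - [0, 0.3, 0, 0, 0, 0]
    - [0, 0.1, 0, 0, 0, 0]
    - [0, 0, 0, 0, 0, 0]
    - [0, 0, 0, 0, 0, 0]
  hand: 1

```text
time_s: 29.05
position: [0.4652, 0.2291, 0.1275]
eef_rot: [2.28, 2.161, -0.0]
ft_force: [0.4, -0.7, -1.4]
opening: 0.443
finger_force: 15.0
```

```bash
python3 - <<'E'
from h import *
print(ray('top',(225+121/5,125+345/5),.042))
go(.463,.2315,.016,-2.8)
E
```

```text
[0.46242731 0.28060421 0.042     ]
t 29.1 pos [0.4652 0.2291 0.1275] clos -3.1 tilt [-0. -0. -1.] | units [-0.04  0.05 -2.23] yaw 0.07 open 41.6 F [ 0.4 -0.7 -1.4] pad 15.0
```

step_arm:
  steps:
    - [0, 0.08, -0.2, 0, 0, 0]
    - [0, 0, -0.4, 0, 0, 0]
    - [0, 0, -0.4, 0, 0, 0]
    - [0, 0, -0.3, 0, 0, 0]
    - [0, 0, -0.25, 0, 0, 0]
    - [0, 0, -0.2, 0, 0, 0]
    - [0, 0, 0, 0, 0, 0]

```text
time_s: 29.75
position: [0.4647, 0.2339, 0.0389]
eef_rot: [-2.279, -2.162, 0.002]
ft_force: [-0.5, -0.9, -0.1]
opening: 0.446
finger_force: 15.0
```

step_arm:
  steps:
    - [0, 0, -0.15, 0, 0, 0]
    - [0, 0, -0.1, 0, 0, 0]
    - [0, 0, -0.1, 0, 0, 0]
    - [0, 0, -0.1, 0, 0, 0]
    - [0, 0, 0, 0, 0, 0]

```text
time_s: 30.25
position: [0.4648, 0.2343, 0.017]
eef_rot: [-2.279, -2.163, 0.001]
ft_force: [-0.7, 0.6, -0.5]
opening: 0.444
finger_force: 15.0
```

No contact on the way down. I'll lower the last 2 mm, release and back off.

step_arm:
  steps:
    - [0, 0, -0.04, 0, 0, 0]
    - [0, 0, 0, 0, 0, 0]

```text
time_s: 30.45
position: [0.4651, 0.2344, 0.0154]
eef_rot: [-2.279, -2.162, -0.0]
ft_force: [0.2, -0.8, -0.2]
opening: 0.444
finger_force: 15.0
```

step_arm:
  steps:
    - [0, 0, 0, 0, 0, 0]
    - [0, 0, 0, 0, 0, 0]
    - [0, 0, 0, 0, 0, 0]
    - [0, 0, 0.2, 0, 0, 0]
    - [0, 0, 0.5, 0, 0, 0]
    - [0, 0, 0.6, 0, 0, 0]
    - [0, 0, 0.6, 0, 0, 0]
    - [0, -0.4, 0.3, 0, 0, 0]
    - [0, -0.6, 0, 0, 0, 0]
    - [0, -0.6, 0, 0, 0, 0]
    - [0, -0.6, 0, 0, 0, 0]
    - [0, -0.6, 0, 0, 0, 0]
    - [0, -0.2, 0, 0, 0, 0]
  hand: -0.25

```text
time_s: 31.75
position: [0.4648, 0.0817, 0.1262]
eef_rot: [-2.282, -2.159, -0.001]
ft_force: [0.5, 0.5, -0.3]
opening: 0.627
finger_force: 0.0
```

```bash
python3 - <<'E'
from h import *
go(.598,.252,.15,-3)
im=snap('top','top7.png')
cv2.imwrite('pics/c9.png',cv2.resize(im[125:225,225:325],None,fx=5,fy=5,interpolation=2)[...,::-1])
E
```

```text
t 31.8 pos [0.4648 0.0817 0.1262] clos -3.2 tilt [ 0.     0.001 -1.   ] | units [2.66 3.41 0.48] yaw 0.05 open 59.0 F [ 0.5  0.5 -0.3] pad 0.0
```

View pics/c9.png

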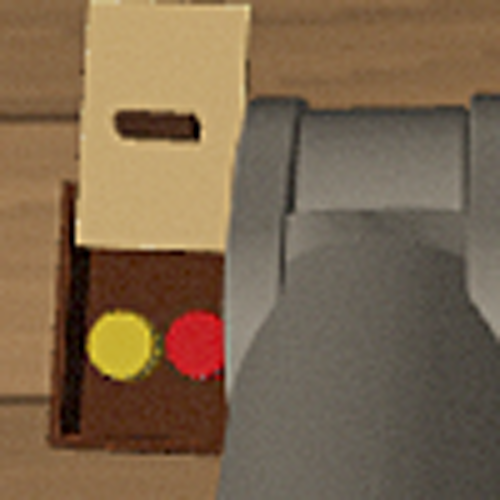

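Both pots stand upright side by side, at crop (121,345) and (197,343). Now I'll shut the cover.

step_arm:
  steps:
    - [0.2, 0.2, 0.3, 0, 0, 0]
    - [0.3, 0.4, 0.2, 0, 0, 0]
    - [0.3, 0.4, 0, 0, 0, 0]
    - [0.4, 0.5, 0, 0, 0, 0]
    - [0.4, 0.5, 0, 0, 0, 0]
    - [0.4, 0.5, 0, 0, 0, 0]
    - [0.4, 0.5, 0, 0, 0, 0]
    - [0.26, 0.4, 0, 0, 0, 0]
    - [0, 0, -0.4, 0, 0, 0]
    - [0, 0, -0.5, 0, 0, 0]
    - [0, 0, -0.4, 0, 0, 0]
    - [0, 0, -0.3, 0, 0, 0]
    - [0, 0, -0.15, 0, 0, 0]
    - [0, 0, 0, 0, 0, 0]

```text
time_s: 33.2
position: [0.5977, 0.2547, 0.0624]
eef_rot: [-2.278, -2.163, 0.002]
ft_force: [0.5, -0.2, 0.4]
opening: 0.63
finger_force: 0.0
```

step_arm:
  steps:
    - [0, 0, 0, 0, 0, 0]
    - [0, 0, 0, 0, 0, 0]
    - [0, 0, 0, 0, 0, 0]
    - [0, 0, 0, 0, 0, 0]
    - [0, 0, 0, 0, 0, 0]
    - [0, 0, 0, 0, 0, 0]
    - [0, 0, 0, 0, 0, 0]
  hand: 1
  grip_force: 20

```text
time_s: 33.9
position: [0.5981, 0.2545, 0.0631]
eef_rot: [-2.279, -2.163, -0.0]
ft_force: [-0.3, 0.3, 1.9]
opening: 0.148
finger_force: 20.0
```

step_arm:
  steps:
    - [-0.1, 0.005, 0, 0, 0, 0]
    - [-0.2, 0.01, 0, 0, 0, 0]
    - [-0.2, 0.01, 0, 0, 0, 0]
    - [-0.2, 0.01, 0, 0, 0, 0]
    - [-0.2, 0.01, 0, 0, 0, 0]
    - [-0.2, 0.01, 0, 0, 0, 0]
    - [-0.2, 0.01, 0, 0, 0, 0]
    - [-0.2, 0.01, 0, 0, 0, 0]
    - [-0.2, 0.01, 0, 0, 0, 0]
    - [-0.2, 0.01, 0, 0, 0, 0]
    - [-0.2, 0.01, 0, 0, 0, 0]
    - [-0.1, 0.005, 0, 0, 0, 0]
    - [0, 0, 0, 0, 0, 0]

```text
time_s: 35.2
position: [0.4867, 0.2597, 0.063]
eef_rot: [-2.278, -2.162, 0.002]
ft_force: [-1.2, -5.5, 8.3]
opening: 0.148
finger_force: 20.0
```

step_arm:
  steps:
    - [-0.05, 0, 0, 0, 0, 0]
    - [-0.05, 0, 0, 0, 0, 0]
    - [-0.04, 0, 0, 0, 0, 0]
    - [0, 0, 0, 0, 0, 0]

```text
time_s: 35.6
position: [0.4803, 0.2599, 0.063]
eef_rot: [-2.278, -2.162, 0.001]
ft_force: [-0.4, -2.9, 7.2]
opening: 0.146
finger_force: 20.0
```

No stop felt yet, so I'll keep going in small steps.

step_arm:
  steps:
    - [-0.04, 0, 0, 0, 0, 0]
    - [0, 0, 0, 0, 0, 0]

```text
time_s: 35.8
position: [0.48, 0.2599, 0.0631]
eef_rot: [2.278, 2.161, 0.003]
ft_force: [11.3, -3.7, -6.1]
opening: 0.147
finger_force: 20.0
```

step_arm:
  steps:
    - [-0.04, 0, 0, 0, 0, 0]
    - [0, 0, 0, 0, 0, 0]

```text
time_s: 36.0
position: [0.4799, 0.2599, 0.0632]
eef_rot: [2.277, 2.159, 0.008]
ft_force: [22.9, -1.8, -18.5]
opening: 0.146
finger_force: 20.0
```

The stop is reached at x = 0.480. I'll relax the preload, release and look.

step_arm:
  steps:
    - [0.06, 0, 0, 0, 0, 0]
    - [0, 0, 0, 0, 0, 0]

```text
time_s: 36.2
position: [0.4801, 0.26, 0.063]
eef_rot: [2.279, 2.162, 0.0]
ft_force: [3.9, -3.5, 3.3]
opening: 0.148
finger_force: 20.0
```

step_arm:
  steps:
    - [0, 0, 0, 0, 0, 0]
    - [0, 0, 0, 0, 0, 0]
    - [0, 0, 0, 0, 0, 0]
    - [0, 0, 0.2, 0, 0, 0]
    - [0, 0, 0.5, 0, 0, 0]
    - [0, 0, 0.6, 0, 0, 0]
    - [0, 0, 0.6, 0, 0, 0]
    - [0, 0.5, 0.3, 0, 0, 0]
    - [0, 0.6, 0.2, 0, 0, 0]
    - [0, 0.6, 0, 0, 0, 0]
    - [0, 0.6, 0, 0, 0, 0]
    - [0, 0.6, 0, 0, 0, 0]
    - [0, 0.6, 0, 0, 0, 0]
    - [0, 0.5, 0, 0, 0, 0]
    - [0, 0, 0, 0, 0, 0]
  hand: -0.2

```text
time_s: 37.7
position: [0.4788, 0.4635, 0.183]
eef_rot: [-2.274, -2.167, -0.0]
ft_force: [0.2, 0.0, -0.2]
opening: 0.601
finger_force: 0.0
```

```bash
python3 - <<'E'
from h import *
go(.48,.26,.063,-3)
im=snap('top','top8.png')
cv2.imwrite('pics/c10.png',cv2.resize(im[105:225,225:455],None,fx=3.4,fy=3.4,interpolation=2)[...,::-1])
E
```

```text
t 37.7 pos [0.4788 0.4635 0.183 ] clos -2.8 tilt [-0.  0. -1.] | units [ 0.02 -4.07 -2.4 ] yaw -0.06 open 56.5 F [ 0.2  0.  -0.2] pad 0.0
```

View pics/c10.png

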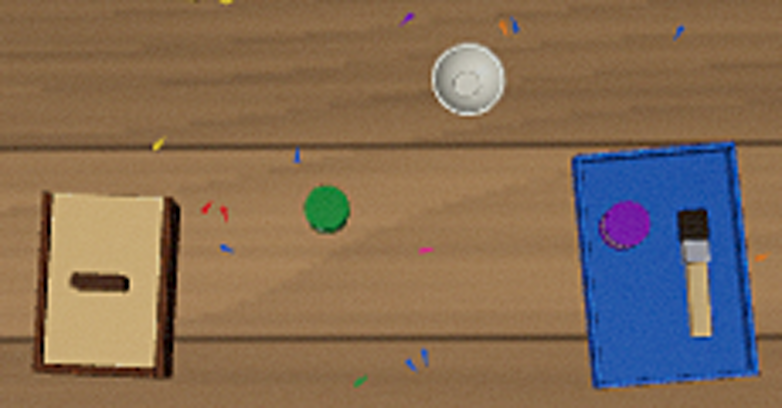

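The picture shows the cover shut (ridge at the case centre, crop (100,282)) and kit one in the tray. The green pot and the dish haven't moved.

```bash
python3 -c "
from rig import order
print(order.finish_job())"
```

```text
the job is handed in; nothing more can be done
None
```

I handed the job in at about 38 s: the violet pot and the flat-lying brush are in the blue tray, the yellow and red pots stand upright in the smaller case with its cover shut against its stop, and the green pot and dish were left untouched.

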